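Lift the extruder dies out of their tub with the die key

TASK

Take the die key from the tool block, push it down through the stack of clay-extruder dies in the white tub until its cross foot has gone through the slot of the strap die at the bottom (feel for the slot with a light press, never forcing the key down or round), and when the flange sits on the stack give it a quarter turn so that it locks. Lift the whole stack out on the key and set it down gently on the terracotta ring on the round bat, lying flat and centred, then let go and leave the key standing in the stack. Touch the dies with the key only, and leave the other things where they are.

Things in the scene. Friction and masses are not known exactly. Their poses are not given: they have to be found in the camera images.
- key: Die key, 100 mm tall, upright in the tool block. Origin: middle of the underside of its steel cross foot; z up the shaft. Foot: bar 24 mm long (along x), 7 wide, 6 high; then a shaft 6.6 mm thick up to a round flange 40 mm across and 4 mm thick, underside 32.5 mm above the origin, which stops the key on top of the dies (and carries it in the block). About 0.12 kg.
- key_grip (a point): On the key's axis in its wooden grip, 82.5 mm above the key's origin. The grip is square, 26 x 26 mm, its sides along key x and y, from 60.5 to 100.5 mm above the origin: take it here from above, fingers closing along key x or key y.
- tub: White storage tub, fixed, 80 mm across, 52 mm high, bore 67 mm, floor 4 mm. Origin: middle of its underside; two lugs at the rim lie at +x and -x. Four dies, each 6 mm thick and 64 mm across, lie stacked from 20 to 44 mm above the origin, 1.5 mm play at the side, on a sprung ring (38 mm inside) that gives way above 2 N, 3 N per mm, and stops hard after 3 mm.
- tub_ledge (a point): Middle of the sprung ring's top, 20 mm above the tub's origin. On it, lowest, lies the strap die (not measured): slot 27 x 9.5 mm in its middle, its length anywhere within 1.2 rad of tub x; two pins at its edge keep it from turning. Feel for the slot. When the flange is on the top die the foot is clear below and turns freely; 1.2 to 1.6 rad off the slot it holds all dies, 2.5 mm play in height.
- square_die: Aluminium die, 64 mm across, 6 mm thick, with a square 30 mm opening; second from the bottom. Origin: middle of its underside, z up. About 50 g, as the others.
- coil_die: Aluminium die, 64 mm across, 6 mm thick, with a round 32 mm opening; third from the bottom. Origin: middle of its underside, z up.
- wide_die: Aluminium die, 64 mm across, 6 mm thick, with a round 35 mm opening; on top. Origin: middle of its underside, z up.
- block: Wooden tool block, fixed, 176 x 62 x 60 mm, long along its x. Origin: middle of its underside. The key hangs by its flange in a slot (30 mm along x, 13 mm along y, right through) in the middle of the top; lift it 35 mm straight up to clear. Short tools stick up to 34 mm above the top near both ends, 70 mm or more from the key's axis.
- bat: Round plywood bat, fixed, 170 mm across, 12 mm thick. Origin: middle of its underside. A terracotta ring is stuck on its middle, 72 mm across outside, 38 mm inside, 25 mm high.
- chuck_top (a point): Middle of the top of the terracotta ring, 37 mm above the bat's origin: the stack goes here, the key's foot hanging inside the ring.
- water_cup: Bystander: turquoise cup, 80 mm across, 94 mm high; origin under its middle.
- rubber_rib: Bystander: flat kidney-shaped rib, 96 x 45 x 9 mm; origin under its middle.
- clay_lump: Bystander: lump of clay, 87 x 61 x 47 mm; origin under its middle.
Mind the look-alikes: they are no part of the job. There is more than one size of the bat; the job needs the larger.

How it is judged:
By the outcome, as a careful person would: the job done as asked, in the order asked, and still so for the second after the job is handed in, with the robot touching nothing.
It also fails if it takes over 64 s, if anything falls off the work surface, if the arm or the gripper's body presses on something with over 40 N, if the wrist force passes 120 N, or if a joint passes its speed limit or range.

ROBOT

A 6-joint arm with a two-finger parallel gripper is mounted at the origin on the work surface; the furniture and walls round the work are solid. World frame = base frame: x ahead of the robot, y to its left, z up, the work surface at z = 0. Lengths are in m, angles in rad, forces in N, time in s.
With the tool pointing down it reaches from about 0.375 to 0.975 m from the base axis. Payload 3.8 kg.
Tool frame: the origin (TCP) lies midway between the tips of the shut fingers; the grasp point (between the pads) lies 19 mm behind it; z points along the fingers, y is the line along which they close (so a half turn about z gives the same grasp; the last joint's range is limited). The gripper opens to 88 mm and grips with 3 to 60 N. Pads are 18 mm wide; open, the fingers measure 123 mm over their backs; the gripper's body (75 mm by 187 mm) begins 45 mm behind the grasp point.
Start: joints at [1.173, 0.264, 1.604, -0, 1.274, -0.037], TCP at [0.238, 0.632, 0.239] pointing down, gripper open.
Joint ranges: [-2.63, 2.63], [-0.94, 2.18], [0.31, 2.57], [-1.31, 4.45], [0, 2.66], [-2.55, 2.55]. Speed limits (rad/s): [2.57, 2.57, 3.14, 3.14, 3.14, 3.14].

INTERFACE

Orientations are given as a rotation vector (axis times angle).
In Python, from cell import manip, inverse_kinematics, cams, order gives the robot as it stands. Calls block until the motion is done:
- manip.move_pose(position, orientation): joint-space move of the TCP to a pose.
- manip.move_linear(position, rate=0.15, rot=None): straight line of the TCP; rot=None keeps the orientation; rate is the mean speed in m/s.
- manip.set_joints(angles): joint-space move.
- manip.set_gripper(opening, force=None): finger opening in m; force is the grip in N (None keeps the last); returns when the fingers have stopped.
- manip.dwell(seconds).
- inverse_kinematics(position, orientation): joint angles nearest the present ones, or None.
- manip.state(): the state.
- cams.capture(name): name is "side" or "top"; returns a dict with "image" (480x640x3 uint8, blue, green, red), "z_map" (480x640 float32, m along the optical axis (not along the pixel's ray), 0 where there is no reading), "intrinsics" (3x3 intrinsics, pixels), "position" and "orientation" of the camera in the world. Camera axes: x right, y down, z forward; pixel columns grow to the right and rows downward; lengths in m; the calibration is good to about 2 mm. A picture is of the moment at which its call begins.
A pose or a line that the arm cannot do raises manip.IKError and nothing moves.
- order.close_job(): hands the job in; it is judged then, once.
The state is a dict: "clock": time; "joint_pos": joint angles; "joint_velocities": joint speeds; "tau": joint torques, N m; "tool_pos": TCP position; "tcp_rot": TCP orientation; "contact_force": force on the tool from outside, world axes, zero at the start; "moment": the same for the moment, N m; "gripper_width": finger opening in m; "grasp_force": force on a finger pad.
Only numpy, scipy, OpenCV 4.12 (cv2) and the standard library are available. Lean on these libraries where they do the work, as an engineer would, in place of code of your own. Each camera call takes 0.05 s, during which the arm holds its last target. There are 200 camera calls.

## Working session

There is one attempt and no reset: what is moved stays moved. The work goes in short steps, each a Python script; the robot and the scene stay as the last script left them, time stands still between calls to the robot, and variables do not carry over. Pictures are saved under pics/ and viewed, at most 10 in all, crops included, and the job is handed in when it is done.

```bash
ls; mkdir -p pics; python3 - <<'E'
from cell import manip,cams
import cv2,numpy as np
for n in("top","side"):
    c=cams.capture(n); cv2.imwrite(f"pics/{n}0.png",c["image"]); np.savez(f"{n}0.npz",**c)
    print(n,c["intrinsics"].tolist(),c["position"],c["orientation"])
print(manip.state())
E
```

```text
pics
top [[455.9043575303019, 0.0, 312.3310487925378], [0.0, 455.9043575303019, 238.65816130019326], [0.0, 0.0, 1.0]] [0.34570854 0.00635683 1.18848905] [-2.14400679  2.11845452 -0.173713  ]
side [[500.8309111027347, 0.0, 330.8760773750035], [0.0, 500.8309111027347, 238.26975138337932], [0.0, 0.0, 1.0]] [-0.03075193 -0.96306468  0.58761415] [-1.93406628  0.47817061 -0.34873826]
{'clock': 0.1, 'joint_pos': array([ 1.17309441e+00,  2.64662864e-01,  1.60522720e+00,  3.63682350e-05,
        1.27370698e+00, -3.68572596e-02]), 'joint_velocities': array([-3.17167966e-05, -1.95909842e-03, -3.33472851e-03, -3.74476004e-04,
       -1.41105669e-03, -3.93785889e-04]), 'tau': array([ 1.87129859e-05, -5.03623760e+01, -3.58071721e+01,  7.31161376e-02,
        2.33405724e-02, -2.48285829e-05]), 'tool_pos': array([0.23803409, 0.6309522 , 0.23752811]), 'tcp_rot': array([-5.63675894e-01, -3.09013535e+00,  3.06223639e-03]), 'contact_force': array([ 0.48444344,  0.03586249, -0.77193709]), 'moment': array([ 0.0043266 , -0.01099842,  0.00177699]), 'grasp_force': 0.0, 'gripper_width': 0.08794268414579133}
```

View pics/top0.png

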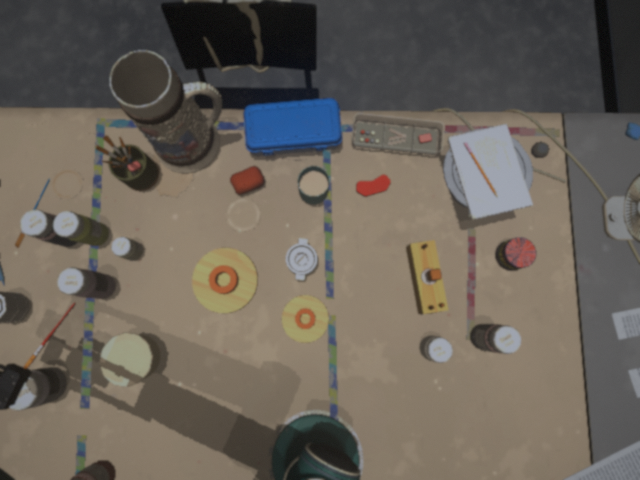

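View pics/side0.png

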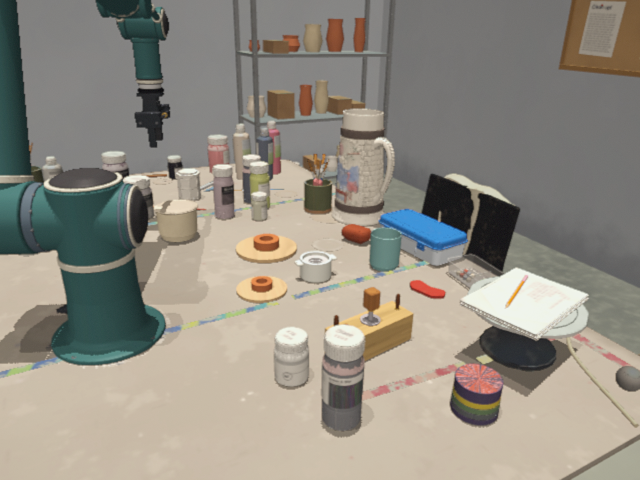

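The top view shows the larger bat and ring at about (224,280), the white tub at (301,259) with lugs up and down in the image, and the block with the key's grip at (434,274). The smaller look-alike bat is at (305,318). The side view shows the ring at (266,242), the tub at (316,266) and the grip at (372,299).

```bash
cat > h.py <<'E'
import numpy as np,cv2
from scipy.spatial.transform import Rotation as R
class V:
    def __init__(s,c):
        s.c=c; s.im=c["image"]; s.K=c["intrinsics"]; s.p=c["position"]; s.R=R.from_rotvec(c["orientation"]).as_matrix()
    def plane(s,uv,z):
        uv=np.atleast_2d(np.asarray(uv,float)); d=np.c_[uv,np.ones(len(uv))]@np.linalg.inv(s.K).T@s.R.T
        return s.p+d*((z-s.p[2])/d[:,2])[:,None]
    def proj(s,P):
        q=(np.atleast_2d(P)-s.p)@s.R@s.K.T; return q[:,:2]/q[:,2:]
    def blobs(s,lo,hi,box,amin=15):
        x0,y0,x1,y1=box; h=cv2.cvtColor(s.im,cv2.COLOR_BGR2HSV)
        m=np.zeros(h.shape[:2],np.uint8); m[y0:y1,x0:x1]=cv2.inRange(h,lo,hi)[y0:y1,x0:x1]
        cs,_=cv2.findContours(m,cv2.RETR_EXTERNAL,cv2.CHAIN_APPROX_NONE)
        return sorted([c[:,0] for c in cs if cv2.contourArea(c)>=amin],key=lambda c:-cv2.contourArea(c.astype(np.int32))),m
def circ(P):
    P=P[:,:2]; a=np.linalg.lstsq(np.c_[2*P,np.ones(len(P))],(P**2).sum(1),rcond=None)[0]
    return a[:2],np.sqrt(a[2]+a[:2]@a[:2])
E
python3 - <<'E'
from h import *
T=V(dict(np.load("top0.npz"))); S=V(dict(np.load("side0.npz")))
hT=cv2.cvtColor(T.im,cv2.COLOR_BGR2HSV)
for n,p in dict(ring=(222,268),ringL=(213,280),bat=(205,290),tubrim=(290,262),wide=(301,259),table=(270,290),block=(422,255),grip=(434,274),table2=(400,280)).items(): print(n,hT[p[1],p[0]])
for V_,nm,boxes in((T,"T",[(265,225,335,295),(395,225,465,325)]),(S,"S",[(280,235,350,295),(320,275,420,370)])):
    pass
a=cv2.resize(T.im[225:295,265:335],(400,400),interpolation=cv2.INTER_CUBIC)
b=cv2.resize(T.im[235:320,395:465],(330,400),interpolation=cv2.INTER_CUBIC)
cv2.imwrite("pics/c1.png",np.hstack([a,b]))
a=cv2.resize(S.im[240:290,285:350],(390,300),interpolation=cv2.INTER_CUBIC)
b=cv2.resize(S.im[280:365,320:420],(353,300),interpolation=cv2.INTER_CUBIC)
cv2.imwrite("pics/c2.png",np.hstack([a,b]))
E
```

```text
ring [ 10 166 163]
ringL [ 10 167 159]
bat [ 24  96 162]
tubrim [110  19 161]
wide [ 30   3 148]
table [ 16  59 143]
block [ 19 131 162]
grip [ 12 165 150]
table2 [ 16  58 144]
```

View pics/c1.png

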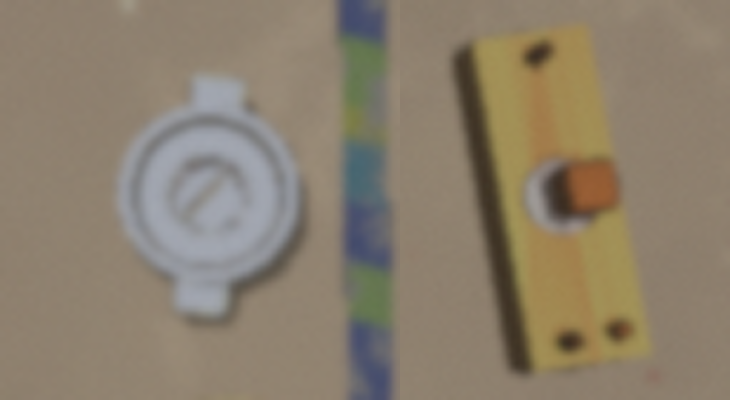

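View pics/c2.png

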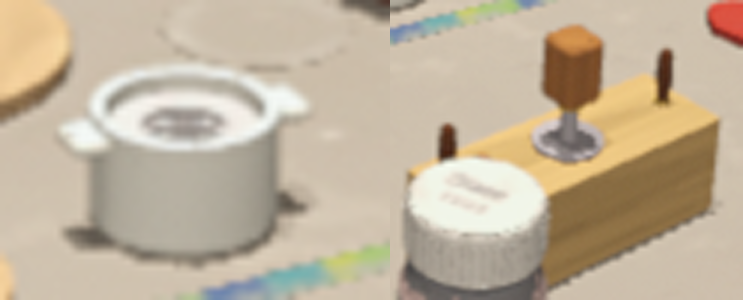

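The tub rim is centred near (301,259), with lugs at its top and bottom. A dark diagonal line in the opening (about 45°, from about (296,263) to (304,255)) hints at the slot's direction. The grip sits above a round white flange in the middle of the block. I'll measure these now.

```bash
python3 - <<'E'
from h import *
np.set_printoptions(precision=4,suppress=True)
T=V(dict(np.load("top0.npz"))); S=V(dict(np.load("side0.npz")))
def report(n,V_,lo,hi,box,z,k=1):
    bs,m=V_.blobs(lo,hi,box)
    for b in bs[:k]:
        P=V_.plane(b,z); c,r=circ(P)
        for _ in range(6):
            d=np.abs(np.hypot(*(P[:,:2]-c).T)-r); c,r=circ(P[d<max(.0025,np.median(d))])
        print(n,len(b),"c",c,"r",r,"rect",[np.round(x,4) for x in cv2.minAreaRect((P[:,:2]*1e3).astype(np.float32))])
    return bs
report("ringT",T,(4,135,80),(15,255,255),(200,255,245,305),.037)
report("batT",T,(18,80,80),(32,255,255),(185,240,265,320),.012)
report("tubT",T,(0,0,130),(180,42,255),(270,230,332,290),.052)
report("blockT",T,(8,110,100),(32,255,255),(400,232,460,320),.060)
report("gripT",T,(5,145,90),(14,255,255),(425,262,446,286),.128)
report("ringS",S,(4,135,80),(15,255,255),(240,225,290,262),.037)
report("batS",S,(16,60,80),(32,255,255),(230,225,300,270),.012)
bs=report("gripS",S,(4,120,60),(20,255,255),(360,286,384,312),.128)
print(bs[0].min(0),bs[0].max(0))
# lugs: top contour pts far from centre
bs,_=T.blobs((0,0,130),(180,42,255),(270,230,332,290)); P=T.plane(bs[0],.052)[:,:2]; c,r=circ(P)
for _ in range(6):
    d=np.abs(np.hypot(*(P-c).T)-r); c,r=circ(P[d<max(.0025,np.median(d))])
far=P[np.hypot(*(P-c).T)>r+.004]; a=np.arctan2(*(far-c).T[::-1]); print("lug angle",np.angle(np.exp(2j*a).mean())/2,len(far))
# slot dark line in tub
g=cv2.cvtColor(T.im,cv2.COLOR_BGR2GRAY)[248:270,290:313]; print(g)
# two-view triangulation of side views: project estimates
for nm,P in dict(tub=[*c,.052]).items(): print(nm,T.proj(P),S.proj(P))
# depth heights
for n,V_,uv in(("grip",T,(434,274)),("block",T,(422,255)),("ring",T,(213,280)),("tubrim",T,(288,259)),("wide",T,(294,259))):
    z=V_.c["z_map"][uv[1],uv[0]]; q=V_.R@(np.linalg.inv(V_.K)@[*uv,1])*z+V_.p; print(n,q)
E
```

```text
ringT 77 c [0.4348 0.2389] r 0.034379782309803174 rect [array([433.9454, 239.4015]), array([68.5294, 68.3115]), np.float64(2.3129)]
batT 184 c [0.4354 0.2394] r 0.08316666143193358 rect [array([435.3501, 239.4172]), array([164.9697, 168.1318]), np.float64(0.6718)]
tubT 111 c [0.4896 0.0423] r 0.040279680013746745 rect [array([488.6521,  42.1046]), array([81.8969, 94.7541]), np.float64(46.2493)]
blockT 180 c [ 0.4464 -0.2752] r 0.08183417112465624 rect [array([ 446.0788, -274.251 ]), array([173.1257,  62.4253]), np.float64(9.2079)]
gripT 30 c [ 0.4449 -0.2725] r 0.011036120419645915 rect [array([ 444.3104, -272.1751]), array([20.9507, 21.2317]), np.float64(0.6831)]
ringS 66 c [0.4245 0.2108] r 0.05118239222835727 rect [array([425.6417, 213.1485]), array([109.9607,  66.3974]), np.float64(66.8514)]
batS 161 c [0.4284 0.219 ] r 0.08373438954749066 rect [array([428.0359, 222.1269]), array([179.6358, 167.7014]), np.float64(64.5798)]
gripS 63 c [ 0.4277 -0.3037] r 0.03595097936805126 rect [array([ 426.471 , -304.4306]), array([88.153, 28.074]), np.float64(56.2598)]
[364 287] [379 311]
lug a
[... 1660 characters left out ...]
 165 164 158 150]
 [139 149 160 165 166 165 163 158 152 150 154 160 158 155 154 154 159 162
  165 165 161 152 145]
 [143 143 153 162 165 165 165 162 160 159 160 162 163 160 160 162 164 164
  165 161 153 144 144]
 [148 142 146 156 163 165 165 166 164 164 165 165 165 164 164 166 167 164
  161 154 145 143 148]
 [149 148 144 148 155 162 163 164 167 166 166 166 166 167 164 164 163 161
  155 148 144 148 145]
 [140 148 151 151 151 154 158 162 164 164 165 164 165 163 162 158 156 150
  149 149 149 148 134]]
tub [[300.6795 257.7055]] [[315.224  256.5544]]
grip [ 0.4451 -0.2698  0.1321]
block [ 0.4987 -0.2599  0.0615]
ring [0.4323 0.2639 0.0345]
tubrim [0.4863 0.0743 0.0489]
wide [0.4869 0.0593 0.0457]
```

```bash
cat >> h.py <<'E'
def rot(psi): return (R.from_euler("z",psi)*R.from_euler("x",np.pi)).as_rotvec()
E
python3 - <<'E'
from h import *
from cell import manip,inverse_kinematics
np.set_printoptions(precision=4,suppress=True)
T=V(dict(np.load("top0.npz"))); S=V(dict(np.load("side0.npz")))
for P in ([.4447,-.2724,.108],[.4355,.239,.037]): print("S",S.proj(P))
s=T.plane([(303,256),(297,262)],.026)[:,:2]; d=s[0]-s[1]; print("slot",s,np.arctan2(d[1],d[0]))
# bore/die disc edge from radial darkest sample about tub centre, z=.048 and opening z=.044
g=cv2.GaussianBlur(cv2.cvtColor(T.im,cv2.COLOR_BGR2GRAY),(0,0),.6).astype(np.float32)
for z,r0,r1 in((.046,.029,.037),(.044,.011,.022)):
    pts=[];c0=np.array([.489,.0422])
    for a in np.linspace(0,2*np.pi,72,endpoint=False):
        rr=np.linspace(r0,r1,30); P=np.c_[c0[0]+rr*np.cos(a),c0[1]+rr*np.sin(a),np.full(30,z)]
        uv=T.proj(P).astype(np.float32); v=cv2.remap(g,uv[None,:,0],uv[None,:,1],cv2.INTER_LINEAR)[0]
        k=v.argmin() if z>.045 else np.gradient(v).argmax()
        pts.append(P[k,:2])
    pts=np.array(pts); c,r=circ(pts)
    for _ in range(4):
        e=np.abs(np.hypot(*(pts-c).T)-r); c,r=circ(pts[e<=np.percentile(e,75)])
    print("circle",z,c,r)
for p,psi in (([.4447,-.2724,.18],.16),([.489,.0422,.14],2.34),([.489,.0422,.14],.94),([.4355,.239,.12],.94)): print(inverse_kinematics(p,rot(psi)))
manip.move_pose([.4447,-.2724,.18],rot(.16)); manip.dwell(.3)
st=manip.state(); print(st["clock"],st["tool_pos"],st["contact_force"])
E
```

```text
S [[369.5978 297.9478]]
S [[265.5776 237.7483]]
slot [[0.4973 0.0373]
 [0.4817 0.0524]] -0.7677697968245841
circle 0.046 [0.4865 0.0409] 0.03389948785690634
circle 0.044 [0.4877 0.0417] 0.018576700474543115
[-0.5974  0.019   1.9938  0.      1.1288  0.8134]
[ 0.0353  0.0002  2.0926  0.      1.0488 -0.7339]
[ 0.0353  0.0002  2.0926 -0.      1.0488  0.6661]
[ 0.4518  0.0351  2.0983 -0.      1.0081  1.0826]
3.65 [ 0.4449 -0.2722  0.18  ] [ 0.5406 -0.0046  0.4745]
```

```bash
python3 - <<'E'
from h import *
from cell import manip,cams
np.set_printoptions(precision=4,suppress=True)
x,y=.4452,-.2726
manip.set_gripper(.05)
manip.move_pose([x,y,.15],rot(.16))
manip.move_linear([x,y,.0915],rate=.08)
st=manip.state(); print(st["contact_force"],st["tool_pos"])
manip.set_gripper(.0,force=30)
st=manip.state(); print(st["clock"],st["contact_force"],st["moment"],st["tool_pos"],st["gripper_width"],st["grasp_force"])
manip.move_linear([x,y,.135],rate=.08)
st=manip.state(); print(st["clock"],st["contact_force"],st["tool_pos"],st["gripper_width"])
manip.move_linear([x,y,.19],rate=.15)
c=cams.capture("side"); cv2.imwrite("pics/s1.png",c["image"]); np.savez("s1.npz",**c)
S=V(c); p=manip.state()["tool_pos"]; print(p,"foot/flange proj",S.proj([p-[0,0,.0635],p-[0,0,.029],p+[0,0,.0]]))
cv2.imwrite("pics/s1c.png",cv2.resize(c["image"][160:360,290:450],(640,800))[:600])
E
```

```text
[0.1055 0.0071 0.8857] [ 0.4455 -0.2728  0.0917]
5.975 [ 0.6642 -0.7356  1.7765] [-0.1583  0.097  -0.0019] [ 0.4457 -0.2731  0.0921] 0.02574180701371599 29.976072572171688
6.6667 [ 0.4942 -0.1616 -2.1283] [ 0.4451 -0.2723  0.1352] 0.0256592897354744
[ 0.4445 -0.2721  0.1887] foot/flange proj [[369.898  289.9797]
 [370.9104 273.7707]
 [371.7844 259.7773]]
```

View pics/s1c.png

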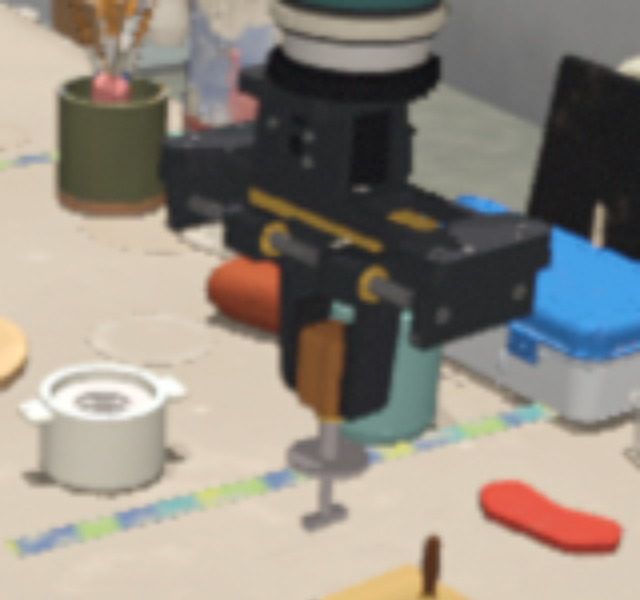

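The key hangs upright in the grip, with its foot at about (371,289.7) and its flange at (372,273.8). Both are within 1 px of the projection. I'll hover it over the tub.

```bash
python3 - <<'E'
from h import *
from cell import manip,cams
np.set_printoptions(precision=4,suppress=True)
x,y=.4882,.0420; psi=np.pi-.768
manip.move_pose([x,y,.20],rot(psi))
manip.move_linear([x,y,.130],rate=.15); manip.dwell(.3)
c=cams.capture("side"); np.savez("s2.npz",**c); S=V(c); st=manip.state(); p=st["tool_pos"]
print(st["clock"],p,st["contact_force"],st["moment"])
print("proj foot,flange,rim,axis-die",S.proj([p-[0,0,.0635],p-[0,0,.029],[x,y,.052],[x,y,.044],[x+.005,y,.052],[x,y+.005,.052]]))
cv2.imwrite("pics/s2c.png",cv2.resize(c["image"][215:295,270:370],(800,640),interpolation=cv2.INTER_CUBIC)[:600])
# tub body extents, from first picture
S0=V(dict(np.load("side0.npz"))); h=cv2.cvtColor(S0.im,cv2.COLOR_BGR2GRAY).astype(float)
for r in (268,272,276):
    g=np.gradient(h[r]); print(r,291+g[291:310].argmax(),322+g[322:342].argmin(),h[r,294:306],h[r,326:338])
# predicted side tangent points at those heights
E
```

```text
9.6083 [0.4888 0.042  0.1308] [-0.9729  0.4207 -1.2887] [ 0.0119  0.0036 -0.0669]
proj foot,flange,rim,axis-die [[315.0646 251.0765]
 [315.2293 238.3177]
 [314.7949 256.707 ]
 [314.7581 259.5983]
 [316.5775 256.3347]
 [313.8881 255.9366]]
268 302 329 [194. 194. 194. 194. 193. 177. 149. 142. 150. 159. 164. 168.] [159. 155. 151. 143. 136. 165. 192. 197. 195. 195. 193. 194.]
272 302 330 [196. 196. 197. 196. 196. 178. 151. 144. 151. 159. 165. 168.] [158. 153. 148. 141. 130. 113. 107. 148. 173. 180. 182. 192.]
276 302 329 [197. 196. 196. 194. 192. 168. 135. 139. 152. 161. 165. 168.] [157. 152. 148. 136. 123. 159. 177. 180. 194. 201. 203. 204.]
```

View pics/s2c.png

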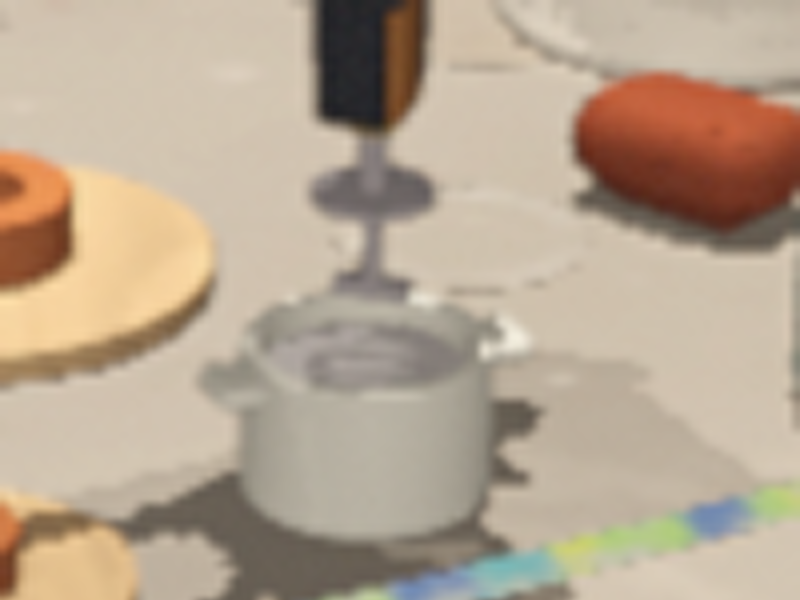

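The foot at about (316.5,251) hangs over the tub, whose rim is centred at about (316,257.5). That is within a few mm, so the rest can be felt. I'll start a guarded descent.

```bash
cat >> h.py <<'E'
from cell import manip
OFF=.0640   # TCP above key origin (grasped at tcp z .0915-.0921, origin .0275)
def F(n=4):
    f=[]
    for _ in range(n): manip.dwell(.02); f.append(np.r_[manip.state()["contact_force"],manip.state()["moment"]])
    return np.mean(f,0)
def descend(x,y,z0,z1,psi,base,step=.001,lim=1.5,lat=3.,n=1,rate=.02,log=False):
    "lower the commanded key origin from z0 to z1, stop on contact; returns (z, force change, hit)"
    z=z0
    while z>z1+1e-6:
        z=max(z-step,z1); manip.move_linear([x,y,z+OFF],rate=rate,rot=rot(psi)); d=F(n)-base
        if log: print(round(z*1e3,2),np.round(d[:3],2))
        if d[2]>lim or np.hypot(d[0],d[1])>lat:
            d=F(3)-base
            if d[2]>lim or np.hypot(d[0],d[1])>lat: return z,d,True
    return z,d,False
E
python3 - <<'E'
from h import *
np.set_printoptions(precision=4,suppress=True)
x,y=.4878,.0414; psi=np.pi-.768
manip.move_linear([x,y,.047+OFF],rate=.06,rot=rot(psi)); manip.dwell(.2); b=F(6); print("base",b)
z,d,h=descend(x,y,.047,.0265,psi,b,log=True); print(z,d,h)
st=manip.state(); print(st["clock"],st["tool_pos"])
E
```

```text
base [ 0.1284  0.0001 -1.0423  0.0034  0.0042  0.0026]
46.0 [ 0.49  0.6  -0.33]
45.0 [-0.5   0.72 -0.98]
44.0 [-0.05 -0.25  0.43]
43.0 [-0.36  0.49 -0.86]
42.0 [-0.33 -0.31 -0.32]
41.0 [-0.48 -0.18 -0.16]
40.0 [0.22 0.   0.14]
39.0 [-1.19 -0.83 -0.63]
38.0 [ 0.21  0.14 -0.85]
37.0 [ 0.33 -0.28  0.28]
36.0 [ 0.45  0.79 -1.39]
35.0 [-0.5  -0.23  0.16]
34.0 [0.05 1.02 0.11]
33.0 [ 0.96 -0.57 -0.52]
32.0 [-0.49 -0.21 -0.19]
31.0 [-0.43  0.51 -1.34]
30.0 [-0.53 -0.59 -0.23]
29.0 [ 0.13 -0.55 -0.48]
28.0 [ 0.37  0.31 -0.03]
27.0 [ 0.01 -0.36 -0.27]
26.5 [-0.3   0.21 -0.43]
0.0265 [-0.2968  0.2083 -0.432  -0.0305  0.0332  0.019 ] False
15.975 [0.4878 0.0414 0.0905]
```

```bash
python3 - <<'E'
from h import *
np.set_printoptions(precision=4,suppress=True)
x,y=.4878,.0414; psi=np.pi-.768; b=np.array([.1284,0,-1.15,.0,0.,0.])
z,d,h=descend(x,y,.0265,.0225,psi,b,log=True,step=.001,n=2); print(z,d,h)
st=manip.state(); print(st["clock"],st["tool_pos"])
E
```

```text
25.5 [ 0.08 -0.46  0.05]
24.5 [-0.2   0.06 -0.06]
23.5 [ 0.16 -0.69 -0.01]
22.5 [-0.47 -0.32 -0.34]
0.0225 [-0.4741 -0.3175 -0.3359 -0.0283 -0.0137 -0.0157] False
17.1083 [0.4877 0.0414 0.0864]
```

```bash
python3 - <<'E'
from h import *
np.set_printoptions(precision=4,suppress=True)
x,y=.4878,.0414; psi=np.pi-.768; b=np.array([.1284,0,-1.15,.0,0.,0.])
z,d,h=descend(x,y,.0225,.0135,psi,b,log=True,step=.0015,n=2); print(z,d,h)
if not h:
    z,d,h=descend(x,y,.0135,.0100,psi,b,log=True,step=.0005,n=3,lim=1.3); print(z,d,h)
st=manip.state(); print(st["clock"],st["tool_pos"],st["gripper_width"])
E
```

```text
21.0 [-0.03  0.2  -0.14]
19.5 [-0.43 -0.35 -0.36]
18.0 [ 0.15  0.42 -0.37]
16.5 [ 0.03 -0.07 -0.48]
15.0 [-0.08 -0.02 -0.29]
13.5 [-0.38 -0.28 -0.6 ]
0.0135 [-0.3823 -0.2769 -0.5954 -0.0472 -0.0402 -0.0377] False
13.0 [-0.27 -0.16 -0.31]
12.5 [-0.5   0.31  0.4 ]
12.0 [0.08 0.19 0.63]
11.5 [-0.27  0.02  2.74]
0.011499999999999998 [-0.602   0.2907  3.0628 -0.0898  0.1659 -0.0023] True
20.0583 [0.488  0.0414 0.0757] 0.025970085280742905
```

```bash
python3 - <<'E'
from h import *
np.set_printoptions(precision=3,suppress=True)
x,y=.4878,.0414; psi=np.pi-.768; b=np.array([.1284,0,-1.15,.0,0.,0.])
z=.0117
for k in range(1,8):
    manip.move_pose([x,y,z+OFF],rot(psi-.2*k)); d=F(3)-b; print(k,d)
    if np.hypot(*d[:2])>5 or abs(d[5])>.25: print("stop"); break
st=manip.state(); print(st["clock"],st["tool_pos"],st["joint_pos"][5])
E
```

```text
1 [ 0.068  0.52   1.63  -0.021  0.005 -0.009]
2 [ 0.067 -0.358  2.222 -0.085  0.05  -0.022]
3 [ 0.174  0.098  2.728 -0.078  0.126 -0.004]
4 [ 0.072 -0.012  3.044 -0.078  0.088 -0.01 ]
5 [-0.312 -0.063  3.047 -0.071  0.134 -0.019]
6 [-0.352 -0.44   3.229 -0.089  0.166 -0.017]
7 [-0.679 -0.266  2.991 -0.041  0.19  -0.044]
22.5667 [0.488 0.041 0.076] 0.6256347444651011
```

```bash
python3 - <<'E'
from h import *
from cell import cams
np.set_printoptions(precision=3,suppress=True)
x,y=.4878,.0414; psi=np.pi-.768-1.4; b=np.array([.1284,0,-1.15,.0,0.,0.])
for z in (.0145,.017,.022,.03):
    manip.move_linear([x,y,z+OFF],rate=.015,rot=rot(psi)); print(z,F(3)-b)
manip.move_linear([x,y,.085+OFF],rate=.06,rot=rot(psi)); manip.dwell(.2); print(F(4)-b)
c=cams.capture("side"); np.savez("s3.npz",**c); S=V(c); st=manip.state(); p=st["tool_pos"]
print(st["clock"],p,S.proj([p-[0,0,OFF],p-[0,0,OFF-.006],p-[0,0,OFF-.03]]))
cv2.imwrite("pics/s3c.png",cv2.resize(c["image"][200:290,260:380],(800,600),interpolation=cv2.INTER_CUBIC))
E
```

```text
0.0145 [-0.019 -0.155  0.248 -0.063  0.112  0.058]
0.017 [ 1.314 -0.886 -2.994 -0.244 -0.061 -0.005]
0.022 [-0.486 -0.292 -1.651 -0.176  0.127  0.013]
0.03 [-1.252 -0.309 -2.864 -0.132  0.329  0.002]
[-0.259 -0.126 -2.538 -0.059  0.11  -0.006]
25.9667 [0.488 0.041 0.149] [[314.854 244.867]
 [314.882 242.642]
 [314.996 233.657]]
```

View pics/s3c.png

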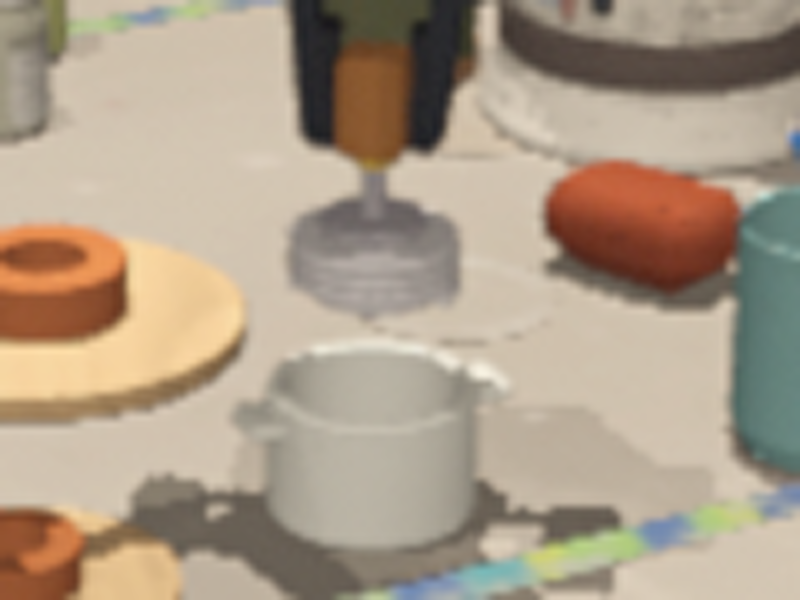

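The whole stack hangs on the key (spanning about (303–329, 231–247)) and the tub below it is empty. I'll carry it to the large ring and check from the side before lowering.

```bash
python3 - <<'E'
from h import *
from cell import cams
np.set_printoptions(precision=3,suppress=True)
S0=V(dict(np.load("side0.npz")))
t=np.linspace(0,2*np.pi,200)
X,Y=.4352,.2391
def ext(S,c,r,z): 
    u=S.proj(np.c_[c[0]+r*np.cos(t),c[1]+r*np.sin(t),np.full(200,z)]); return u.min(0),u.max(0)
bs,_=S0.blobs((4,135,80),(15,255,255),(240,225,290,262)); print("ring S obs",bs[0].min(0),bs[0].max(0)+1,"pred",ext(S0,(X,Y),.036,.037),ext(S0,(X,Y),.036,.012))
bs,_=S0.blobs((16,60,80),(32,255,255),(230,225,300,270)); print("bat S obs",bs[0].min(0),bs[0].max(0)+1,"pred",ext(S0,(X,Y),.085,.012),ext(S0,(X,Y),.085,0.))
print("dx dy px per 5mm",S0.proj([[X,Y,.037],[X+.005,Y,.037],[X,Y+.005,.037]]))
psi=np.pi-.768-1.4
manip.move_linear([X,Y,.085+OFF],rate=.10,rot=rot(psi))
manip.move_linear([X,Y,.048+OFF],rate=.05,rot=rot(psi)); manip.dwell(.3); print(F(4))
c=cams.capture("side"); S=V(c); st=manip.state(); p=st["tool_pos"]
print(st["clock"],p,S.proj([p-[0,0,OFF],[X,Y,.037]]))
cv2.imwrite("pics/s4c.png",cv2.resize(c["image"][195:270,215:315],(800,600),interpolation=cv2.INTER_CUBIC))
E
```

```text
ring S obs [254 234] [279 251] pred (array([252.344, 232.767]), array([278.501, 242.984])) (array([252.681, 240.833]), array([278.653, 251.366]))
bat S obs [236 236] [297 264] pred (array([234.785, 234.203]), array([296.187, 259.136])) (array([235.007, 237.94 ]), array([296.2  , 263.224]))
dx dy px per 5mm [[265.463 237.754]
 [267.146 237.449]
 [264.789 237.115]]
[-0.165  0.011 -3.29  -0.048  0.103 -0.005]
29.4667 [0.435 0.239 0.112] [[265.387 234.032]
 [265.463 237.754]]
```

View pics/s4c.png

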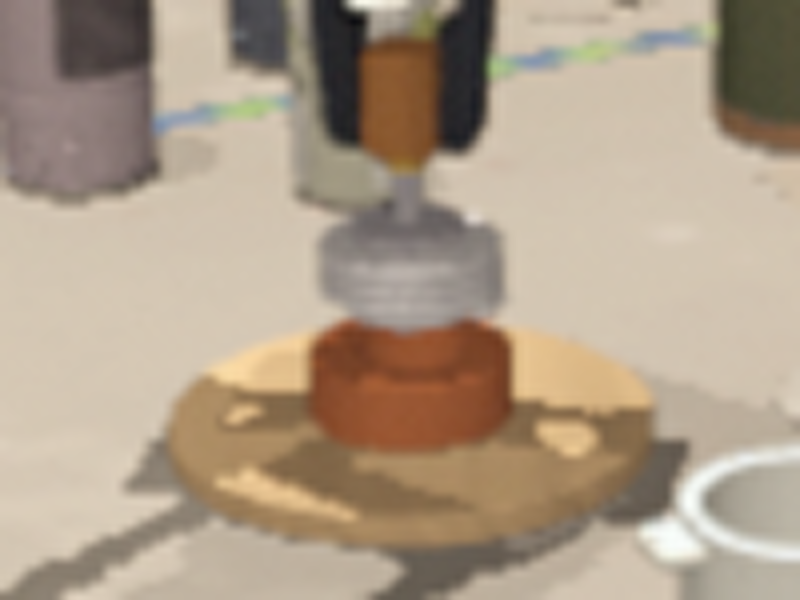

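The stack (centre column about 266.4) lines up with the ring (about 266.6) and the bat (about 266.4), and the depth readings agree to about 1 mm. I'll lower it gently.

```bash
python3 - <<'E'
from h import *
np.set_printoptions(precision=3,suppress=True)
X,Y=.4352,.2391; psi=np.pi-.768-1.4
manip.move_linear([X,Y,.034+OFF],rate=.03,rot=rot(psi)); b=F(5); print("loaded",b)
z,d,h=descend(X,Y,.034,.0265,psi,b,step=.0005,lim=3.3,n=2,rate=.01,log=True); print(z,d,h)
st=manip.state(); print(st["clock"],st["tool_pos"])
E
```

```text
loaded [-0.296 -0.22  -3.388 -0.065  0.126  0.012]
33.5 [ 0.4  -0.07  0.17]
33.0 [0.4  0.54 0.26]
32.5 [ 0.21  0.13 -0.17]
32.0 [ 0.58  0.22 -0.59]
31.5 [ 0.33  0.14 -0.1 ]
31.0 [-0.14 -0.13  1.64]
30.5 [ 0.35 -0.25  2.73]
30.0 [0.22 0.97 2.24]
29.5 [-0.04  0.73  2.35]
29.0 [-0.14  0.21  2.84]
28.5 [-1.63 -0.91  7.88]
0.028499999999999998 [-1.354 -0.476  7.764 -0.112  0.344  0.003] True
33.3333 [0.435 0.239 0.093]
```

```bash
python3 - <<'E'
from h import *
from cell import cams
np.set_printoptions(precision=3,suppress=True)
X,Y=.4352,.2391; psi=np.pi-.768-1.4
manip.move_linear([X,Y,.0288+OFF],rate=.01,rot=rot(psi)); print(F(3))
manip.set_gripper(.055); manip.dwell(.2)
manip.move_linear([X,Y,.06+OFF],rate=.04,rot=rot(psi)); manip.move_linear([X,Y,.26],rate=.15,rot=rot(psi))
manip.move_pose([.30,.50,.30],rot(2.6)); manip.dwell(.3)
st=manip.state(); print(st["clock"],st["tool_pos"])
T=cams.capture("top"); S=cams.capture("side"); np.savez("t5.npz",**T)
a=cv2.resize(T["image"][230:330,175:275],(400,400),interpolation=cv2.INTER_CUBIC); b=cv2.resize(S["image"][195:270,215:315],(400,300),interpolation=cv2.INTER_CUBIC)
o=np.zeros((400,800,3),np.uint8); o[:,:400]=a; o[:300,400:]=b; cv2.imwrite("pics/f.png",o)
E
```

```text
[-0.443 -0.631  4.322 -0.119  0.388  0.01 ]
37.8667 [0.301 0.499 0.3  ]
```

View pics/f.png

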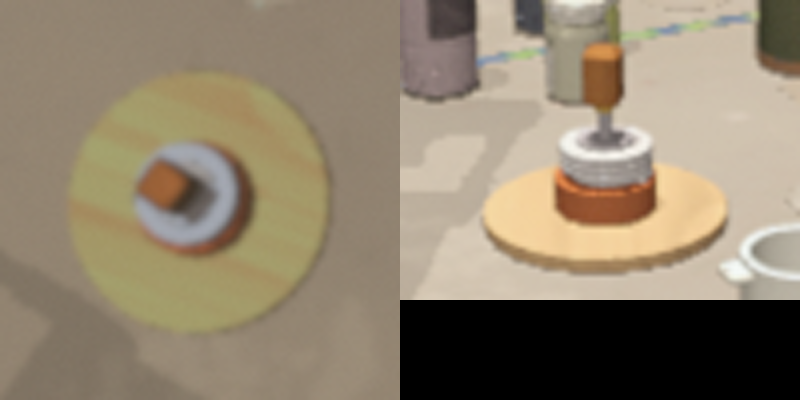

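The key stands in the stack, which lies flat on the ring (top crop about (188,195), bat centre about (198,200)); part of that shift is parallax from the height. I'll check the centring numerically.

```bash
python3 - <<'E'
from h import *
np.set_printoptions(precision=4,suppress=True)
T=V(dict(np.load("t5.npz")))
for nm,lo,hi,box,z in(("die",(0,0,120),(180,50,255),(200,258,245,300),.061),("bat",(18,80,80),(32,255,255),(185,240,265,320),.012)):
    bs,_=T.blobs(lo,hi,box); P=T.plane(cv2.convexHull(bs[0].astype(np.int32))[:,0],z)[:,:2]; c,r=circ(P)
    for _ in range(5):
        e=np.abs(np.hypot(*(P-c).T)-r); c,r=circ(P[e<=max(.002,np.percentile(e,70))])
    print(nm,c,r)
E
```

```text
die [0.4362 0.2391] 0.031808941568761635
bat [0.4354 0.2393] 0.0842006058044505
```

Centred to within about 1 mm, so I'm handing it in.

```bash
python3 -c "
from cell import order
print(order.close_job())"
```

```text
the job is handed in; nothing more can be done
None
```

The job is handed in: the key went through the slot and locked with a free 1.4 rad turn, and all four dies now lie flat on the larger bat's ring, about 1 mm off centre by camera, with the key left standing in them, at about 38 s on the robot clock.

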